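# Pack the mini stapler under the pencil box's swing-out tray

### The job

Lift the top tray of the aluminium pencil box by its handle and swing it right out to the side away from the turntable, stand the shorter of the two staplers on its base in the compartment underneath, and then swing the tray back down until it is fully home. Leave the long stapler where it is.

Things in the scene. Friction and masses are not known exactly. Their poses are not given: they have to be found in the camera images.
- pencil_box: Fixed aluminium box 190 (x) x 140 (y) x 62 mm, walls and floor 4 mm, open top. Origin: centre of underside, on the desk. A level tray 186 x 136 x 18 mm covers it, hung on arms on the end faces; it swings over to the box's +y side. Handle: a wooden bar over the tray's middle, 92 mm along x, 12 x 12 mm, clear 40 mm either side; closed, its centre is at (0, 0, 100) mm, 35 mm above the tray floor.
- swing_arm (a joint): Arm angle a of the tray, rad: 0 home, 2.09 fully out (both end stops). The tray never tilts or turns; each point of it moves 85 mm x (cos 30deg - cos(30deg + a)) along the box's +y and 85 mm x (sin(30deg + a) - sin 30deg) up; fully out is 147 mm to +y, clear of the compartment. Stiff hinges: it stays where left and must be guided all the way; about 6 N at the handle moves it.
- mini_stapler: Shorter of two black staplers: 85 mm long (x, nose at +x), 28 wide (y, flat sides), 42 high, 60 to 130 g. Origin: centre of underside, z up. Grasp across the width, best 23 to 37 mm above the underside at mid-length. Stands on a round green wooden turntable, 360 mm across, top 26 mm above the desk, that does not turn and also holds a mug, a jar and the long stapler.
- long_stapler: The other black stapler, 150 mm long (x), 36 wide (y), 62 high, on the same turntable; it stays where it is. Origin: centre of its underside.
Things that resemble listed ones, but are neither listed nor needed, are in the scene too. What is shaped like the mini_stapler but red is not meant.

How it is judged:
By the outcome, as a careful person would: the job done as asked, in the order asked, and still so for the second after the job is handed in, with the robot touching nothing.
It also fails if it takes over 70 s, if anything falls off the work surface, if the arm or the gripper's body presses on something with over 40 N, if the wrist force passes 120 N, or if a joint passes its speed limit or range.

### The arm

A 6-joint arm with a two-finger parallel gripper is mounted at the origin on the work surface. World frame = base frame: x ahead of the robot, y to its left, z up, the work surface at z = 0. Lengths are in m, angles in rad, forces in N, time in s.
With the tool pointing down it reaches from about 0.25 to 0.725 m from the base axis. Payload 4 kg.
Tool frame: the origin (TCP) lies on the centre line of the jaws, within the pads' length; the fingertips stand tip_reach ahead of it and the grasp point (between the pads) lies 5 mm behind it (tip_reach is the distance from the TCP to the fingertips, in m); z points along the fingers, y is the direction in which the jaws open and shut (so a half turn about z gives the same grasp; the last joint's range is limited). The gripper opens to 85 mm and grips with 20 to 120 N. Pads are 22 mm wide; open, the fingers measure 114 mm over their backs; the gripper's body (76 mm by 85 mm) begins 54 mm behind the grasp point. The pads swing forward as they close: fully open they stand 13 mm farther back than shut.
Start: joints at [1.321, 0.241, 0.005, 1.335, 0, 1.571], TCP at [0.124, 0.484, 0.221] pointing down, gripper open.
Joint ranges: [-2.72, 2.72], [-1.05, 1.87], [-1.09, 1.28], [-1.99, 2.15], [-1.42, 1.44], [-3.14, 3.14]. Speed limits (rad/s): [2.79, 2.79, 3.14, 3.14, 3.14, 3.14].

### API

Orientations are given as a unit quaternion [x, y, z, w].
In Python, from workcell import * gives the robot as it stands.
- The arm moves only by the tool arm_command, never from a script. Its arguments are lists of equal length, an entry for each row: "translation": the shift along the tool's x, y, z in cm, a list of three; "turn": the turn about the tool's z in rad; "hand": the closure, from 0 (fully open) to 1 (shut). In form: {"translation": [[x, y, z], ...], "turn": [turn, ...], "hand": [hand, ...]}. A call has 1 to 5 rows; each row is the pose to reach, as a shift and turn from the pose commanded when the call began, along the tool's axes at that moment; what a row does not reach only later rows make up. A row lasts 1/12 s, in which the tool goes at most 41.7 mm and 7.16 degrees, less where a joint would pass 70% of its speed; a pose out of reach is approached as far as the arm can. A call with a gripper value outside its range is refused whole. The fingers move at their own pace and stop on an object; the grip force is fixed at half the most. Time passes only in rows, so rows that repeat a pose let the fingers close. It gives the time, the measured TCP pose, the force and the opening at its end, in the units of the state.
- get_obs(): the state, without advancing time (a new reading comes with each control period).
- camera(name): name is "side" or "top"; returns (picture, depth): 420x560x3 uint8, red, green, blue; 420x560 float32, m along the optical axis (not along the pixel's ray), 0 where there is no reading.
- camera_info(name): a dict with "mtx" (3x3 intrinsics, pixels), "world_to_cam" (4x4, takes a point from world to camera coordinates). Camera axes: x right, y down, z forward; pixel columns grow to the right and rows downward; lengths in m; the calibration is good to about 2 mm. A picture is of the moment at which its call begins. camera_info takes no time and is no camera call.
- job_done(): hands the job in, once; it reports no verdict.
Trained networks look in the newest picture that a camera, given by its name, has taken for a name from the list of things; names that differ only in an ending like _2 or _b are one class to them, and where a whole thing is asked for, a point or a joint stands for the part that bears it (a point fixed in the world has none). Each returns a list of dicts, best first, with "conf" (0 to 1); they miss things now and then, are a little off and sometimes report something else, mostly with a low value. They report only what shows in the picture. A call takes as long as a camera call. They do not tell look-alikes from the thing itself.
- search_frame(camera, name): "location" ([row, column] in pixels, amid what is visible of it).
- spot_point(camera, name): "location" ([row, column] in pixels: a listed point, or the origin of a listed thing).
The state is a dict: "clock": time; "joint_pos": joint angles; "joint_vel": joint speeds; "tau": joint torques, N m; "eef_pos": TCP position; "tool_rot": TCP orientation; "ft_force": force on the tool from outside, world axes, zero at the start; "ft_torque": the same for the moment, N m; "grip_width": finger opening in m.
Only numpy, scipy, OpenCV 4.12 (cv2) and the standard library are available. Lean on these libraries where they do the work, as an engineer would, in place of code of your own. Each camera call takes 0.05 s, during which the arm holds its last target. There are 200 camera calls.

## Working session

There is one attempt and no reset: what is moved stays moved. The work goes in short steps, Python scripts to look and compute and a tool call to move; the robot and the scene stay as the last step left them, time stands still between calls to the robot, and variables do not carry over. Pictures are saved under pics/ and viewed, about 8 in all and at most 12, crops included, and the job is handed in when it is done.

Besides the shell and the picture viewer there is one more tool, called as name(argument=value, ...), one argument or row to a line, values as JSON. arm_command: Moves the arm, as the interface text tells. Its arguments: {"type":"object","properties":{"translation":{"type":"array","items":{"type":"array","items":{"type":"number"}}},"turn":{"type":"array","items":{"type":"number"}},"hand":{"type":"array","items":{"type":"number"}}},"required":["translation","turn","hand"]}

```bash
mkdir -p pics; ls; cat > h.py <<'E'
from workcell import *
import numpy as np, cv2
def cam(n,save=None):
    p,d=camera(n)
    if save: cv2.imwrite(f'pics/{save}.png',p[:,:,::-1])
    return p,d
def P(n,r,c,z):
    i=camera_info(n);K=np.array(i['mtx']);T=np.linalg.inv(np.array(i['world_to_cam']))
    ray=T[:3,:3]@np.linalg.solve(K,[c,r,1.]);o=T[:3,3]
    return o+ray*z
def Pz(n,r,c,z):
    i=camera_info(n);K=np.array(i['mtx']);T=np.linalg.inv(np.array(i['world_to_cam']))
    ray=T[:3,:3]@np.linalg.solve(K,[c,r,1.]);o=T[:3,3]
    return o+ray*(z-o[2])/ray[2]
def cloud(n,d):
    i=camera_info(n);K=np.array(i['mtx']);T=np.linalg.inv(np.array(i['world_to_cam']))
    v,u=np.indices(d.shape);q=np.stack([(u-K[0,2])/K[0,0]*d,(v-K[1,2])/K[1,1]*d,d],-1)
    w=q@T[:3,:3].T+T[:3,3];w[d==0]=np.nan
    return w
E
python3 - <<'E'
from h import *
np.set_printoptions(precision=3,suppress=True)
P_={}
for n in('top','side'):
    p,d=cam(n,n+'0');w=cloud(n,d);np.save(n+'0.npy',w)
    P_[n]=p
    for t in('pencil_box','mini_stapler','long_stapler'):
        for f in(search_frame,spot_point):
            for r in f(n,t)[:4]:
                a,b=[int(x) for x in r['location']];print(n,t,f.__name__,a,b,round(r['conf'],2),w[a,b])
o=get_obs();print(o['clock'],o['eef_pos'],o['tool_rot'],o['grip_width'])
print({k:v for k,v in o.items() if k not in('clock','tau')})
cv2.imwrite('pics/both.png',cv2.resize(np.hstack([P_['top'],P_['side']])[:,:,::-1],(800,300),interpolation=cv2.INTER_AREA))
E
```

```text
pics
top pencil_box call 183 185 0.55 [0.469 0.172 0.067]
top pencil_box call 193 301 0.28 [ 0.437 -0.149  0.063]
top pencil_box call 183 188 0.81 [0.468 0.164 0.067]
top mini_stapler call 158 411 0.8 [ 0.539 -0.467  0.044]
top mini_stapler call 266 336 0.73 [ 0.236 -0.244  0.034]
top mini_stapler call 277 384 0.72 [ 0.204 -0.375  0.035]
top mini_stapler call 160 408 0.83 [ 0.534 -0.459  0.039]
top mini_stapler call 192 299 0.73 [ 0.44  -0.144  0.065]
top mini_stapler call 265 337 0.73 [ 0.238 -0.246  0.034]
top mini_stapler call 279 384 0.7 [ 0.198 -0.374  0.038]
top long_stapler call 131 307 0.55 [ 0.611 -0.169  0.078]
side pencil_box call 167 263 0.93 [0.463 0.117 0.075]
side pencil_box call 179 263 0.63 [0.461 0.113 0.041]
side mini_stapler call 235 283 0.81 [ 0.43  -0.167  0.053]
side mini_stapler call 336 392 0.69 [ 0.528 -0.484  0.034]
side mini_stapler call 287 201 0.67 [ 0.232 -0.264  0.037]
side mini_stapler call 340 196 0.6 [ 0.202 -0.39   0.031]
side mini_stapler call 341 388 0.97 [ 0.532 -0.469  0.004]
side mini_stapler call 239 286 0.96 [ 0.44  -0.157  0.032]
side mini_stapler call 294 205 0.87 [ 0.236 -0.283  0.034]
side mini_stapler call 343 198 0.86 [ 0.205 -0.393  0.025]
side long_stapler call 232 367 0.57 [ 0.622 -0.192  0.037]
0.7 [0.124 0.484 0.221] [0.125 0.992 0.    0.   ] 0.08559055819499475
{'joint_pos': array([ 1.321,  0.241,  0.005,  1.335, -0.   ,  1.571]), 'joint_vel': array([ 0.001,  0.001, -0.001,  0.001, -0.001, -0.001]), 'eef_pos': array([0.124, 0.484, 0.221]), 'tool_rot': array([0.125, 0.992, 0.   , 0.   ]), 'ft_force': array([-0.075, -0.274,  0.123]), 'ft_torque': array([-0.058, -0.001, -0.029]), 'grip_width': 0.08559055819499475}
```

View pics/top0.png

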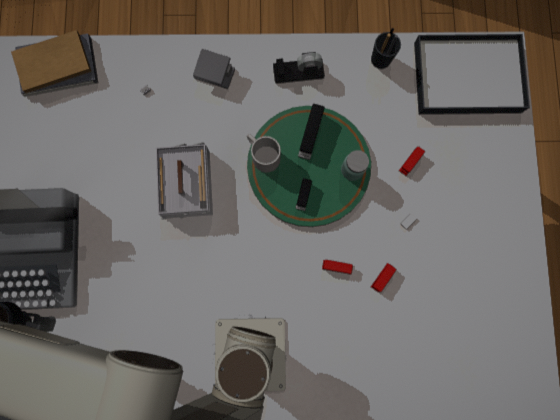

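View pics/side0.png

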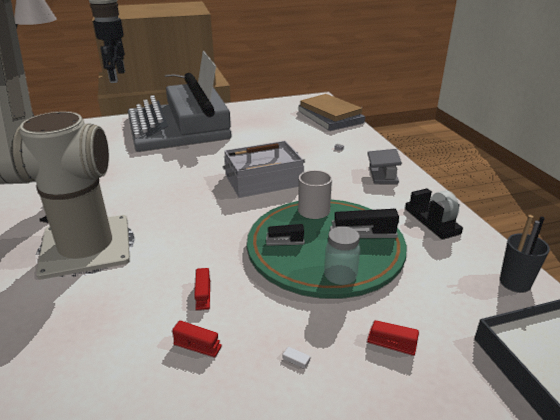

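The short staplers are black at top (193,303), and red at (160,412), (267,338) and (278,384). The long black one is at (131,312). The black short one on the turntable is the one meant. I'll confirm it in a crop and measure.

```bash
python3 - <<'E'
from h import *
np.set_printoptions(precision=4,suppress=True)
im=cv2.imread('pics/top0.png');w=np.load('top0.npy');g=im.astype(int).sum(2)
def rect(m,l):
    q=w[m][:,:2];r=cv2.minAreaRect((q*1000).astype(np.float32));c,s,a=r
    qq=q-q.mean(0);u=np.linalg.svd(qq,full_matrices=False)[2][0]
    print(l,m.sum(),'c',np.array(c),'s',np.array(s),'a',round(a,1),'mean',q.mean(0),'pca deg',np.degrees(np.arctan2(u[1],u[0])),'z',np.nanpercentile(w[m][:,2],[5,50,95]))
v,u=np.indices(g.shape)
box=(u>150)&(u<218)&(v>138)&(v<222)
rect(box&(w[...,2]>.088),'handle')
rect(box&(w[...,2]>.05),'box')
st=(u>290)&(u<318)&(v>174)&(v<214)
rect(st&(w[...,2]>.05),'stap');rect(st&(w[...,2]>.036),'staplow');rect(st&(g<90),'stapdark')
tt=(u>240)&(u<375)&(v>100)&(v<232)&(im[...,1]>im[...,2].astype(int)+25)
print('tt z',np.nanmedian(w[tt][:,2]))
lo=(u>290)&(u<330)&(v>98)&(v<165); rect(lo&(w[...,2]>.07)&(g<120),'long')
# side cloud
s=np.load('side0.npy');
def rs(m,l):
    q=s[m];r=cv2.minAreaRect((q[:,:2]*1000).astype(np.float32));print(l,m.sum(),r,q.mean(0),q.max(0),q.min(0))
v,u=np.indices(g.shape)
rs((u>260)&(u<310)&(v>218)&(v<250)&(s[...,2]>.045),'sstap')
rs((u>215)&(u<310)&(v>135)&(v<195)&(s[...,2]>.09)&(s[...,1]<.3)&(s[...,0]<.65),'shandle')
for k in('top','side'):
    i=camera_info(k);print(k,np.linalg.inv(i['world_to_cam'])[:3,3])
a=cv2.resize(im[130:230,145:225],(400,500),interpolation=2);b=cv2.resize(im[160:225,270:322],(400,500),interpolation=2)
c=cv2.imread('pics/side0.png')
cv2.imwrite('pics/crop.png',np.hstack([cv2.convertScaleAbs(a,alpha=1.5),cv2.convertScaleAbs(b,alpha=1.8)]))
cv2.imwrite('pics/crop2.png',cv2.convertScaleAbs(cv2.resize(c[130:260,210:410],(800,520),interpolation=2),alpha=1.4))
E
```

```text
handle 173 c [480.159  181.4507] s [185.1439  29.3868] a 14.8 mean [0.4773 0.1795] pca deg -174.98495358263307 z [0.0971 0.1049 0.1098]
box 3617 c [478.8258 178.9198] s [201.369  139.6128] a 3.6 mean [0.4769 0.1785] pca deg -176.42766327828494 z [0.0601 0.0664 0.0856]
stap 285 c [ 437.177  -157.1322] s [27.6423 80.7025] a 75.1 mean [ 0.4371 -0.1571] pca deg 165.76804065178385 z [0.0575 0.0631 0.0683]
staplow 293 c [ 437.0793 -157.1063] s [27.6423 80.9046] a 75.1 mean [ 0.4361 -0.1568] pca deg 165.4313039196368 z [0.056  0.0629 0.0683]Traceback (most recent call last):
  File "<stdin>", line 13, in <module>
  File "<stdin>", line 6, in rect
    u, s, vh = gufunc(a, signature=signature)
               ~~~~~~^^^^^^^^^^^^^^^^^^^^^^^^
    raise LinAlgError("SVD did not converge")
numpy.linalg.LinAlgError: SVD did not converge
```

```bash
python3 - <<'E'
from h import *
np.set_printoptions(precision=4,suppress=True)
im=cv2.imread('pics/top0.png');w=np.load('top0.npy');s=np.load('side0.npy')
v,u=np.indices(im.shape[:2])
def rect(w,m,l):
    q=w[m];q=q[np.isfinite(q[:,0])];r=cv2.minAreaRect((q[:,:2]*1000).astype(np.float32))
    qq=q[:,:2]-q[:,:2].mean(0);a=np.linalg.svd(qq,full_matrices=False)[2][0]
    print(l,len(q),'c',np.array(r[0]),'s',np.array(r[1]),round(r[2],1),'mean',q.mean(0),'pca',round(np.degrees(np.arctan(a[1]/a[0])),1))
hm=(u>174)&(u<187)&(v>152)&(v<202)&(w[...,2]>.092);rect(w,hm,'handle')
print('handle px',[(x.min(),x.max()) for x in np.where(hm)])
rect(s,(u>260)&(u<310)&(v>218)&(v<250)&(s[...,2]>.048)&(s[...,1]>-.2)&(s[...,1]<-.12),'sstap')
rect(s,(u>228)&(u<300)&(v>138)&(v<175)&(s[...,2]>.09)&(s[...,1]<.25)&(s[...,0]<.65),'shandle')
rect(w,(u>290)&(u<330)&(v>98)&(v<165)&(w[...,2]>.07),'long')
a=cv2.resize(im[130:230,145:225],(400,500),interpolation=2);b=cv2.resize(im[160:225,270:322],(400,500),interpolation=2)
cv2.imwrite('pics/crop.png',np.hstack([cv2.convertScaleAbs(a,alpha=1.5),cv2.convertScaleAbs(b,alpha=1.8)]))
c=cv2.imread('pics/side0.png')
cv2.imwrite('pics/crop2.png',cv2.convertScaleAbs(cv2.resize(c[130:260,210:410],(800,520),interpolation=2),alpha=1.4))
E
```

```text
handle 166 c [478.7891 179.6526] s [92.917  12.6706] 4.1 mean [0.4786 0.1794 0.1051] pca 3.6
handle px [(np.int64(160), np.int64(193)), (np.int64(177), np.int64(182))]
sstap 409 c [ 437.9511 -156.7754] s [32.8452 78.6328] 77.6 mean [ 0.438  -0.1612  0.0593] pca -15.3
shandle 185 c [478.8449 178.8451] s [94.2606 16.7905] 4.2 mean [0.4765 0.1785 0.1003] pca 3.7
long 624 c [ 619.2202 -182.2092] s [ 36.0747 141.0699] 73.2 mean [ 0.6184 -0.1822  0.0814] pca -16.9
```

View pics/crop.png

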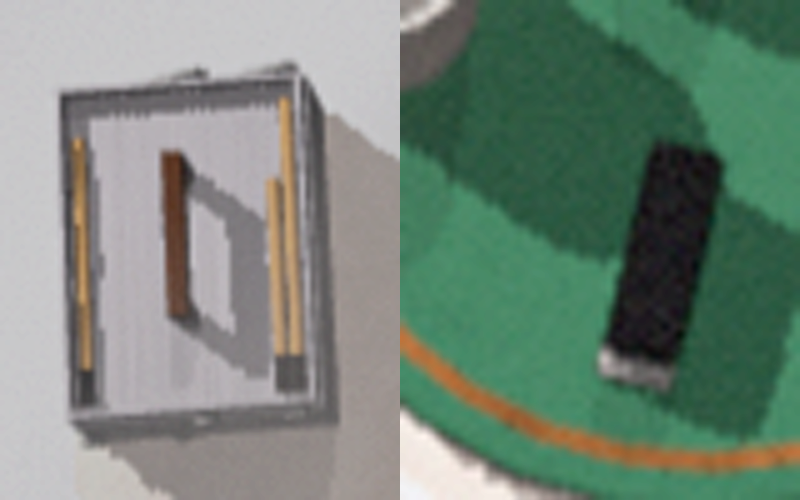

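View pics/crop2.png

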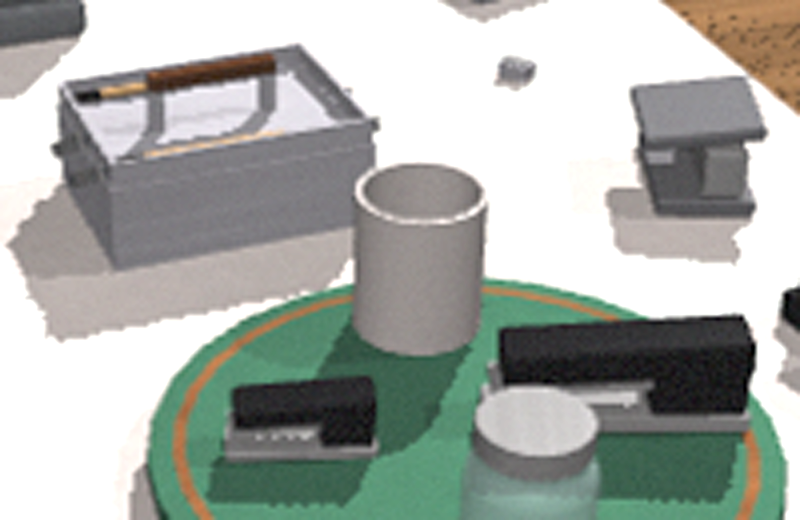

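The crops confirm it: the short stapler on the turntable is black, upright, with its silver nose toward −x. The handle is at (0.4788, 0.1793) with yaw about 4°. Next I'll work out the approach.

```bash
cat >> h.py <<'E'
def go(tgt,th,frm=None):
    """shift (cm) and turn from measured pose (or frm=(pos,thdeg)) to world tgt with jaw direction th deg"""
    o=get_obs();R=quat(o['tool_rot']);p=np.array(o['eef_pos']);t0=np.degrees(np.arctan2(R[1,1],R[0,1]))
    if frm: p,t0=np.array(frm[0]),frm[1]
    a=np.radians(t0);d=np.array(tgt)-p
    print('pos',p.round(4),'th',round(t0,2),'-> tr',np.round([100*(d@[-np.sin(a),np.cos(a),0]),100*(d@[np.cos(a),np.sin(a),0]),-100*d[2]],2),'turn',round(np.radians(t0-th),3))
def quat(q):
    from scipy.spatial.transform import Rotation
    return Rotation.from_quat(q).as_matrix()
E
python3 - <<'E'
from h import *
import workcell;print([x for x in dir(workcell) if x[0]!='_'], globals().get('tip_reach'))
go([.4788,.1793,.17],94)
for a in range(8,121,8):
    r=np.radians(30+a);print(a,round(8.5*(np.cos(np.pi/6)-np.cos(r)),2),round(-8.5*(np.sin(r)-.5),2))
E
```

```text
['Unreachable', 'camera', 'camera_info', 'get_obs', 'job_done', 'search_frame', 'spot_point', 'tip_reach'] 0.014
pos [0.1236 0.4845 0.2211] th 75.69 -> tr [-41.96 -20.79   5.11] turn -0.32
8 0.66 -0.98
16 1.46 -1.86
24 2.37 -2.63
32 3.37 -3.26
40 4.45 -3.74
48 5.59 -4.06
56 6.77 -4.23
64 7.95 -4.23
72 9.13 -4.06
80 10.27 -3.74
88 11.35 -3.26
96 12.36 -2.63
104 13.27 -1.86
112 14.06 -0.98
120 14.72 0.0
```

arm_command(
  translation=[
    [-3.5,-1.73,0],
    [-7,-3.46,0],
    [-10.5,-5.2,0],
    [-14,-6.93,0],
    [-17.5,-8.66,0],
  ],
  turn=[-0.06,-0.12,-0.18,-0.25,-0.32],
  hand=[0,0,0,0,0],
)

```text
clock: 1.12
eef_pos: [0.2727, 0.3561, 0.2213]
tool_rot: [-0.037, 0.999, 0.0, 0.0]
ft_force: [1.1, 0.7, -0.2]
grip_width: 0.0855
```

```bash
python3 -c "
from h import *
go([.4788,.1793,.17],94)"
```

```text
pos [0.2727 0.3561 0.2213] th 94.27 -> tr [-19.23 -19.17   5.13] turn 0.005
```

arm_command(
  translation=[
    [-2.7,-2.7,0.5],
    [-5.4,-5.4,1.5],
    [-8.1,-8.1,2.5],
    [-10.8,-10.8,3.5],
    [-13.5,-13.5,4.3],
  ],
  turn=[0,0,0,0,0],
  hand=[0,0,0,0,0],
)

```text
clock: 1.53
eef_pos: [0.417, 0.2305, 0.1777]
tool_rot: [-0.035, 0.999, 0.0, 0.0]
ft_force: [0.6, 1.4, 0.2]
grip_width: 0.0857
```

arm_command(
  translation=[
    [-2.9,-2.9,0.4],
    [-5.73,-5.67,0.8],
    [-5.73,-5.67,0.8],
    [-5.73,-5.67,0.8],
  ],
  turn=[0,0,0,0],
  hand=[0,0,0,0],
)

```text
clock: 1.87
eef_pos: [0.4781, 0.1779, 0.1695]
tool_rot: [-0.033, 0.999, -0.0, -0.0]
ft_force: [-0.5, 0.8, -0.2]
grip_width: 0.0852
```

```bash
python3 -c "
from h import *
go([.4788,.1793,.095],94)"
```

```text
pos [0.4781 0.1779 0.1695] th 93.77 -> tr [-0.08  0.14  7.45] turn -0.004
```

arm_command(
  translation=[
    [-0.1,0.1,2],
    [-0.1,0.1,4],
    [-0.1,0.1,5.8],
    [-0.1,0.1,7],
    [-0.1,0.1,7.4],
  ],
  turn=[0,0,0,0,0],
  hand=[0.3,0.4,0.4,0.4,0.4],
)

```text
clock: 2.28
eef_pos: [0.4754, 0.1813, 0.0943]
tool_rot: [-0.036, 0.999, -0.0, -0.002]
ft_force: [-0.3, -0.0, -1.3]
grip_width: 0.0513
```

arm_command(
  translation=[
    [0,0,0],
    [0,0,0],
    [0,0,0],
    [0,0,0],
    [0,0,0],
  ],
  turn=[0,0,0,0,0],
  hand=[0.6,0.8,1,1,1],
)

```text
clock: 2.7
eef_pos: [0.4785, 0.181, 0.0971]
tool_rot: [-0.035, 0.999, 0.0, 0.001]
ft_force: [-0.4, -0.0, 0.2]
grip_width: 0.0002
```

arm_command(
  translation=[
    [0,0,0],
    [0,0,0],
    [0,0,0],
  ],
  turn=[0,0,0],
  hand=[1,1,1],
)

```text
clock: 2.95
eef_pos: [0.4781, 0.1806, 0.0964]
tool_rot: [-0.035, 0.999, 0.0, 0.0]
ft_force: [-1.3, 0.7, 2.0]
grip_width: -0.0005
```

```bash
python3 -c "
from h import *
a,d=cam('side','s1');b,e=cam('top','t1');w=cloud('top',e)
x=cv2.resize(a[60:220,190:340],(400,427));y=cv2.resize(b[125:235,135:235],(400,440))[:427]
cv2.imwrite('pics/v1.png',cv2.convertScaleAbs(np.hstack([x,y])[:,:,::-1],alpha=1.3));print(get_obs()['grip_width'],get_obs()['clock'])"
```

```text
-6.63501292496669e-05 3.05
```

View pics/v1.png

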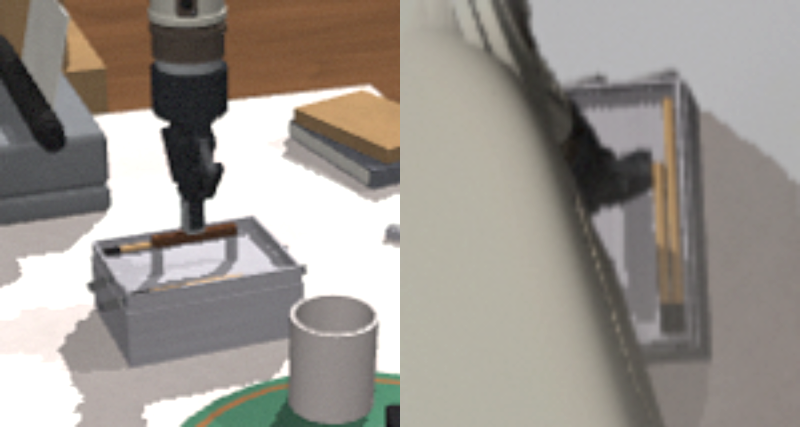

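```bash
python3 - <<'E'
from h import *
np.set_printoptions(precision=3,suppress=True,linewidth=150)
a,d=cam('side');w=cloud('side',d)
# crop px -> side: col 190+x*150/400,row 60+y*160/427
for y in (150,170,190,205,215,225,232,238,244):
    r=int(60+y*160/427);print(r,[ (c,w[r,c]) for c in (258,261,264,267,270)])
E
```

```text
116 [(258, array([0.465, 0.163, 0.201])), (261, array([0.468, 0.143, 0.208])), (264, array([0.474, 0.137, 0.21 ])), (267, array([0.483, 0.139, 0.208])), (270, array([ 0.637,  0.659, -0.004]))]
123 [(258, array([0.464, 0.163, 0.182])), (261, array([0.47 , 0.154, 0.185])), (264, array([0.469, 0.12 , 0.198])), (267, array([0.478, 0.122, 0.196])), (270, array([0.486, 0.122, 0.195]))]
131 [(258, array([0.466, 0.172, 0.155])), (261, array([0.467, 0.145, 0.166])), (264, array([0.473, 0.135, 0.17 ])), (267, array([0.482, 0.138, 0.167])), (270, array([0.49 , 0.14 , 0.165]))]
136 [(258, array([0.467, 0.176, 0.139])), (261, array([0.472, 0.165, 0.143])), (264, array([0.481, 0.168, 0.141])), (267, array([ 0.575,  0.482, -0.003])), (270, array([ 0.585,  0.479, -0.003]))]
140 [(258, array([0.467, 0.178, 0.127])), (261, array([0.473, 0.169, 0.13 ])), (264, array([0.481, 0.17 , 0.128])), (267, array([ 0.566,  0.447, -0.002])), (270, array([ 0.574,  0.442, -0.001]))]
144 [(258, array([0.467, 0.18 , 0.114])), (261, array([0.472, 0.167, 0.119])), (264, array([0.48 , 0.165, 0.119])), (267, array([0.512, 0.253, 0.076])), (270, array([0.522, 0.255, 0.074]))]
146 [(258, array([0.467, 0.182, 0.107])), (261, array([0.472, 0.169, 0.112])), (264, array([0.482, 0.174, 0.109])), (267, array([0.492, 0.179, 0.105])), (270, array([0.501, 0.181, 0.103]))]
149 [(258, array([0.465, 0.174, 0.102])), (261, array([0.474, 0.176, 0.1  ])), (264, array([0.481, 0.172, 0.1  ])), (267, array([0.492, 0.179, 0.096])), (270, array([0.501, 0.181, 0.094]))]
151 [(258, array([0.465, 0.177, 0.095])), (261, array([0.49 , 0.239, 0.063])), (264, array([0.497, 0.231, 0.066])), (267, array([0.506, 0.231, 0.064])), (270, array([0.515, 0.231, 0.063]))]
```

The fingers shut to 0 on top of the handle: the side depth puts the tips at z≈0.107, although the TCP reads 0.096. I'll raise the arm and measure the true tip height.

arm_command(
  translation=[
    [0,0,-2],
    [0,0,-4],
    [0,0,-6],
    [0,0,-6],
    [0,0,-6],
  ],
  turn=[0,0,0,0,0],
  hand=[1,1,1,1,1],
)

```text
clock: 3.52
eef_pos: [0.4789, 0.1809, 0.1571]
tool_rot: [-0.035, 0.999, 0.0, 0.001]
ft_force: [0.3, -0.5, -0.0]
grip_width: 0.0001
```

```bash
python3 - <<'E'
from h import *
np.set_printoptions(precision=3,suppress=True,linewidth=150)
a,d=cam('side','s2');w=cloud('side',d)
print(get_obs()['eef_pos'],get_obs()['joint_pos'])
m=(np.abs(w[...,0]-.478)<.06)&(np.abs(w[...,1]-.18)<.06)&(w[...,2]>.112)
q=w[m]
for z in np.arange(.112,.24,.006):
    k=q[(q[:,2]>=z)&(q[:,2]<z+.006)]
    if len(k): print(round(z,3),len(k),'x',k[:,0].min(),k[:,0].max(),'y',k[:,1].min(),k[:,1].max())
hm=(np.abs(w[...,0]-.478)<.06)&(np.abs(w[...,1]-.18)<.03)&(w[...,2]>.09)&(w[...,2]<.111)
print('handle',hm.sum(),w[hm].min(0),w[hm].max(0))
cv2.imwrite('pics/v2.png',cv2.resize(a[70:190,200:340],(700,600))[:,:,::-1])
E
```

```text
[0.478 0.181 0.156] [ 0.361  0.3   -0.089  1.182 -0.     0.291]
0.16 2 x 0.4763257615481404 0.48397700547307443 y 0.17589317494818046 0.1783932910061259
0.166 13 x 0.46697533311691625 0.48990817522068875 y 0.1719162193706545 0.18899674282300438
0.172 17 x 0.4668397627752585 0.48513562453204206 y 0.16376523583023284 0.18316915638732745
0.178 18 x 0.4668864871871408 0.4858016896952111 y 0.1663734806165944 0.18484651242749273
0.184 16 x 0.46643706186432504 0.4850234012751609 y 0.1632117775467432 0.18048804357068415
0.19 22 x 0.46579467373914385 0.48486065260067274 y 0.1651151995080684 0.18396155305394224
0.196 20 x 0.46650211196890107 0.4856900872275124 y 0.16443210526189755 0.18408214854633442
0.202 12 x 0.46586662524119477 0.48513634670056843 y 0.16620579262653834 0.1868897535835159
0.208 18 x 0.4625210528490205 0.48975002102137527 y 0.15104501781335844 0.20927259069525128
0.214 36 x 0.46350944655851295 0.4906986183493035 y 0.14110412267375394 0.20770656641658714
0.22 30 x 0.4632255721573846 0.49251750417279977 y 0.13734697353582637 0.21820572439353225
0.226 31 x 0.4604337912071571 0.4937795332361849 y 0.1343709591306057 0.21824443546210248
0.232 45 x 0.46035270097090986 0.4920983423243479 y 0.12959548147508837 0.22411699256497353
0.238 40 x 0.46043786242113033 0.49329970160666897 y 0.1252726732892906 0.23496868372737456
handle 184 [0.433 0.17  0.09 ] [0.525 0.191 0.107]
```

View pics/v2.png

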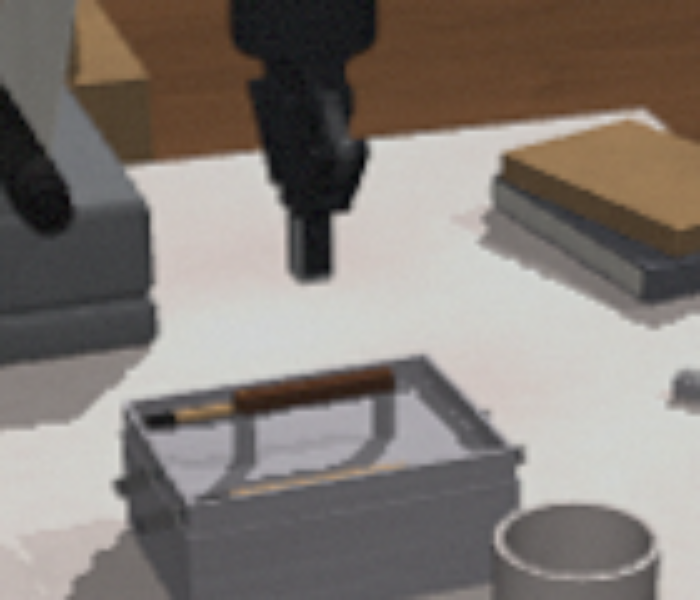

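Shut tips measure z≈0.165 with the TCP reading 0.1565, so the true height is about 22 mm above the reading. Lateral position agrees. I'll redo the grasp lower.

arm_command(
  translation=[
    [0,-0.1,0],
    [0,-0.1,0],
    [0,-0.1,1],
    [0,-0.1,2],
    [0,-0.1,3.5],
  ],
  turn=[0,0,0,0,0],
  hand=[0.4,0.4,0.4,0.4,0.4],
)

```text
clock: 3.98
eef_pos: [0.4782, 0.1797, 0.1202]
tool_rot: [-0.035, 0.999, 0.0, 0.0]
ft_force: [-0.9, -0.9, -0.3]
grip_width: 0.0511
```

arm_command(
  translation=[
    [0,0,1.5],
    [0,0,3],
    [0,0,4],
    [0,0,4.5],
    [0,0,4.5],
  ],
  turn=[0,0,0,0,0],
  hand=[0.4,0.4,0.4,0.4,0.4],
)

```text
clock: 4.4
eef_pos: [0.4767, 0.1791, 0.0741]
tool_rot: [-0.035, 0.999, -0.001, -0.002]
ft_force: [-0.0, -0.7, 0.3]
grip_width: 0.0513
```

arm_command(
  translation=[
    [0,0,0],
    [0,0,0],
    [0,0,0],
    [0,0,0],
    [0,0,0],
  ],
  turn=[0,0,0,0,0],
  hand=[0.6,0.8,1,1,1],
)

```text
clock: 4.82
eef_pos: [0.4787, 0.1827, 0.0773]
tool_rot: [-0.036, 0.999, 0.003, 0.001]
ft_force: [0.1, 8.4, -0.2]
grip_width: 0.0105
```

```bash
python3 - <<'E'
from h import *
o=get_obs();print(o['eef_pos'],o['ft_force'],o['ft_torque'],o['grip_width'])
E
```

```text
[0.4786798  0.18267187 0.07730323] [ 0.1073495   8.39299619 -0.20837987] [ 1.48107331  0.22322918 -0.21763437] 0.010543565781150012
```

arm_command(
  translation=[
    [0,0.3,-0.5],
    [0,0.66,-0.98],
    [0,1.04,-1.43],
    [0,1.46,-1.86],
    [0,1.9,-2.26],
  ],
  turn=[0,0,0,0,0],
  hand=[1,1,1,1,1],
)

```text
clock: 5.23
eef_pos: [0.4774, 0.1995, 0.0983]
tool_rot: [-0.035, 0.999, 0.001, 0.001]
ft_force: [3.9, 3.2, -11.5]
grip_width: 0.0103
```

arm_command(
  translation=[
    [0,0.96,-0.7],
    [0,2.0,-1.25],
    [0,3.12,-1.66],
    [0,4.28,-1.91],
    [0,5.46,-1.99],
  ],
  turn=[0,0,0,0,0],
  hand=[1,1,1,1,1],
)

```text
clock: 5.65
eef_pos: [0.4742, 0.2523, 0.1197]
tool_rot: [-0.034, 0.999, -0.001, 0.002]
ft_force: [4.5, -4.4, -4.1]
grip_width: 0.0107
```

arm_command(
  translation=[
    [0,1.18,0.08],
    [0,2.34,0.33],
    [0,3.46,0.74],
    [0,4.5,1.29],
    [0,5.46,1.99],
  ],
  turn=[0,0,0,0,0],
  hand=[1,1,1,1,1],
)

```text
clock: 6.07
eef_pos: [0.4708, 0.3099, 0.1006]
tool_rot: [-0.035, 0.999, 0.002, 0.002]
ft_force: [3.2, -0.9, 3.3]
grip_width: 0.0105
```

Remaining 20° to the stop, then settle.

arm_command(
  translation=[
    [0,0.44,0.4],
    [0,0.86,0.83],
    [0,1.24,1.28],
    [0,1.6,1.76],
    [0,1.95,2.31],
  ],
  turn=[0,0,0,0,0],
  hand=[1,1,1,1,1],
)

```text
clock: 6.48
eef_pos: [0.4695, 0.3297, 0.0771]
tool_rot: [-0.035, 0.999, 0.002, 0.002]
ft_force: [4.1, 3.7, 8.9]
grip_width: 0.0109
```

arm_command(
  translation=[
    [0,0,0],
    [0,0,0],
    [0,0,0],
    [0,0,0],
    [0,0,0],
  ],
  turn=[0,0,0,0,0],
  hand=[1,1,0.5,0.4,0.4],
)

```text
clock: 6.9
eef_pos: [0.4659, 0.3261, 0.0744]
tool_rot: [-0.035, 0.999, -0.001, -0.002]
ft_force: [-0.0, -0.5, -0.2]
grip_width: 0.0463
```

arm_command(
  translation=[
    [0,0,0],
    [0,0,-1],
    [0,0,-3],
    [0,0,-6],
    [0,0,-9],
  ],
  turn=[0,0,0,0,0],
  hand=[0.4,0.4,0.4,0.4,0.4],
)

```text
clock: 7.32
eef_pos: [0.4666, 0.3262, 0.1661]
tool_rot: [-0.035, 0.999, -0.001, -0.001]
ft_force: [0.3, 0.3, -0.5]
grip_width: 0.0512
```

```bash
python3 - <<'E'
from h import *
np.set_printoptions(precision=4,suppress=True,linewidth=150)
o=get_obs();print(o['eef_pos'],o['ft_force'],o['grip_width'])
a,d=cam('side','s3');w=cloud('side',d)
m=(np.abs(w[...,0]-.468)<.06)&(np.abs(w[...,1]-.325)<.03)&(w[...,2]>.088)&(w[...,2]<.112)
q=w[m];print('handle',len(q),q.mean(0),q.min(0),q.max(0))
go([.437,-.157,.16],75)
E
```

```text
[0.4666 0.3262 0.1661] [ 0.2838  0.2974 -0.5064] 0.05123764475866922
handle 153 [0.4687 0.3254 0.0999] [0.4237 0.3178 0.0881] [0.5152 0.3379 0.1073]
pos [0.47   0.3286 0.1738] th 94.02 -> tr [  6.69 -48.21   1.38] turn 0.332
```

Tray is fully out: handle at y≈0.3255, expected 0.326. Now to the stapler.

arm_command(
  translation=[
    [0.5,-3.7,0],
    [1,-7.4,0],
    [1.6,-11.1,0],
    [2.1,-14.8,0],
    [2.6,-18.5,0],
  ],
  turn=[0,0,0,0,0],
  hand=[0.3,0.3,0.3,0.3,0.3],
)

```text
clock: 7.78
eef_pos: [0.454, 0.1391, 0.1661]
tool_rot: [-0.035, 0.999, 0.0, 0.0]
ft_force: [0.4, -0.4, -0.7]
grip_width: 0.0595
```

arm_command(
  translation=[
    [0.5,-3.7,0],
    [1,-7.4,0],
    [1.6,-11.1,0],
    [2.1,-14.8,0],
    [2.6,-18.5,0],
  ],
  turn=[0.06,0.13,0.2,0.27,0.33],
  hand=[0.3,0.3,0.3,0.3,0.3],
)

```text
clock: 8.2
eef_pos: [0.4411, -0.0474, 0.1662]
tool_rot: [0.131, 0.991, 0.0, 0.0]
ft_force: [0.6, -0.0, 0.1]
grip_width: 0.0597
```

```bash
python3 - <<'E'
from h import *
cam('side');go([.437,-.157,.13],75)
E
```

```text
pos [ 0.4407 -0.0536  0.1663] th 74.42 -> tr [ -2.42 -10.06   3.63] turn -0.01
```

arm_command(
  translation=[
    [-0.8,-3.4,0.5],
    [-1.6,-6.8,1.5],
    [-2.42,-10.06,2.5],
    [-2.42,-10.06,3],
    [-2.42,-10.06,3],
  ],
  turn=[0,0,-0.01,-0.01,-0.01],
  hand=[0.3,0.3,0.3,0.3,0.3],
)

```text
clock: 8.67
eef_pos: [0.4381, -0.1501, 0.1347]
tool_rot: [0.126, 0.992, 0.0, -0.001]
ft_force: [-0.5, 0.2, -0.4]
grip_width: 0.0599
```

```bash
python3 - <<'E'
from h import *
np.set_printoptions(precision=3,suppress=True,linewidth=150)
a,d=cam('side','s4');w=cloud('side',d)
go([.437,-.157,.05],75)
m=(np.abs(w[...,0]-.437)<.07)&(np.abs(w[...,1]+.157)<.07)&(w[...,2]>.09)
q=w[m]
for z in np.arange(.09,.21,.006):
    k=q[(q[:,2]>=z)&(q[:,2]<z+.006)]
    if len(k): print(round(z,3),len(k),'x',k[:,0].min(),k[:,0].max(),'y',k[:,1].min(),k[:,1].max())
cv2.imwrite('pics/v4.png',cv2.resize(a[120:270,230:380],(600,600))[:,:,::-1])
E
```

```text
pos [ 0.439 -0.149  0.135] th 75.6 -> tr [-0.05 -0.8   8.52] turn 0.01
0.144 6 x 0.42229523249361783 0.43231626027549697 y -0.1869000721922478 -0.18326265413276577
0.15 19 x 0.418006235669106 0.4389276552570775 y -0.18939793134631178 -0.18050214873209292
0.156 27 x 0.41825675467043466 0.45379648833333064 y -0.19405083899781417 -0.11982572184275875
0.162 37 x 0.41835835778284935 0.45494599773880345 y -0.19384792139237605 -0.11852930696839903
0.168 28 x 0.4185280411619421 0.43852146615966847 y -0.19431551346961895 -0.1823047810404531
0.174 32 x 0.4183355845012867 0.4383695170144243 y -0.19550716167383242 -0.18148359142869164
0.18 13 x 0.42043190094013627 0.4379519219693109 y -0.1950697540036005 -0.18380725287601385
0.186 1 x 0.43203797094914875 0.43203797094914875 y -0.19391077513477661 -0.19391077513477661
0.192 17 x 0.41114193492066475 0.43645275645061676 y -0.20928394838879494 -0.11794829093011583
0.198 50 x 0.410449558450542 0.4360305647082295 y -0.21291967657451183 -0.18202288902359665
0.204 34 x 0.41082712301535607 0.43214247985555243 y -0.21537845312529957 -0.18275306660682034
```

View pics/v4.png

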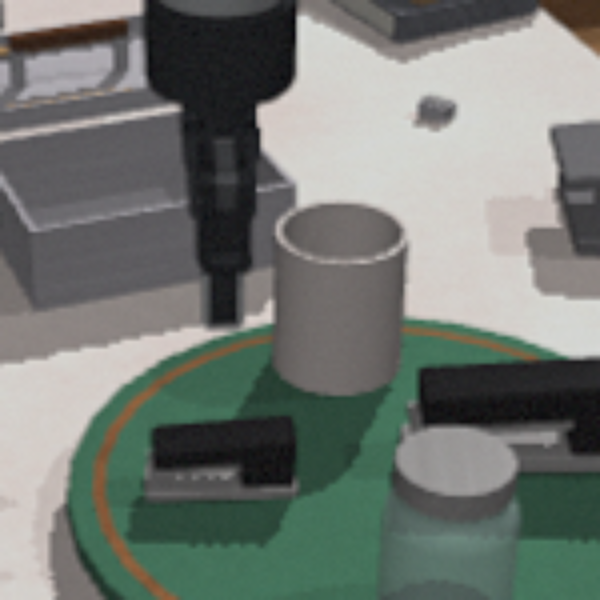

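arm_command(
  translation=[
    [0,-0.75,0],
    [0,-0.75,0],
    [0,-0.75,2],
    [0,-0.75,4],
    [0,-0.75,6],
  ],
  turn=[0.01,0.01,0.01,0.01,0.01],
  hand=[0.3,0.3,0.3,0.3,0.3],
)

```text
clock: 9.13
eef_pos: [0.4386, -0.1557, 0.0761]
tool_rot: [0.129, 0.992, -0.0, 0.001]
ft_force: [-0.4, 0.4, 0.2]
grip_width: 0.0599
```

arm_command(
  translation=[
    [0,0,1.5],
    [0,0,3],
    [0,0,4],
    [0,0,4.3],
    [0,0,4.3],
  ],
  turn=[0,0,0,0,0],
  hand=[0.3,0.3,0.3,0.3,0.3],
)

```text
clock: 9.55
eef_pos: [0.4372, -0.1555, 0.0323]
tool_rot: [0.129, 0.992, 0.0, -0.001]
ft_force: [-1.1, -0.6, 0.1]
grip_width: 0.0597
```

```bash
python3 - <<'E'
from h import *
a,d=cam('side','s5');go([.438,-.157,.031],75);print(get_obs()['ft_force'])
cv2.imwrite('pics/v5.png',cv2.resize(a[170:270,250:350],(500,500))[:,:,::-1])
E
```

```text
pos [ 0.4378 -0.1559  0.033 ] th 75.19 -> tr [-0.05 -0.11  0.2 ] turn 0.003
[ 0.07324141  0.04760039 -0.49401572]
```

View pics/v5.png

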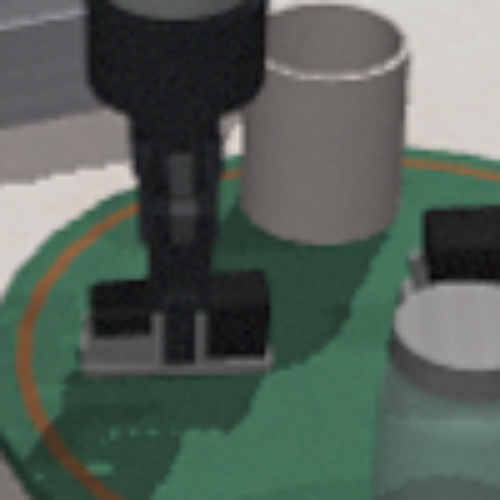

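The fingers straddle the stapler at mid-length. Close and lift.

arm_command(
  translation=[
    [0,-0.1,0.1],
    [0,-0.1,0.1],
    [0,-0.1,0.1],
    [0,-0.1,0.1],
    [0,-0.1,0.1],
  ],
  turn=[0,0,0,0,0],
  hand=[0.5,0.7,1,1,1],
)

```text
clock: 10.02
eef_pos: [0.4381, -0.1577, 0.0327]
tool_rot: [0.13, 0.992, -0.0, 0.001]
ft_force: [0.4, 0.4, 5.2]
grip_width: 0.0267
```

arm_command(
  translation=[
    [0,0,0],
    [0,0,-1],
    [0,0,-3],
    [0,0,-6],
    [0,0,-9],
  ],
  turn=[0,0,0,0,0],
  hand=[1,1,1,1,1],
)

```text
clock: 10.43
eef_pos: [0.4358, -0.1571, 0.1217]
tool_rot: [0.13, 0.992, 0.0, -0.002]
ft_force: [1.1, -0.6, -1.1]
grip_width: 0.0268
```

```bash
python3 - <<'E'
from h import *
np.set_printoptions(precision=4,suppress=True,linewidth=150)
a,d=cam('side','s6');w=cloud('side',d);print(get_obs()['grip_width'],get_obs()['ft_force']);go([.479,.1793,.14],94)
p=np.array(get_obs()['eef_pos'])
q=w[(np.abs(w[...,0]-.437)<.07)&(np.abs(w[...,1]+.157)<.05)&(w[...,2]>.05)]
for z in np.arange(.08,.2,.005):
    k=q[(q[:,2]>=z)&(q[:,2]<z+.005)]
    if len(k)>1: print(round(z,3),len(k),'x',k[:,0].min(),k[:,0].max(),'y',k[:,1].min(),k[:,1].max())
E
```

```text
0.027012561842645718 [ 2.4111 -0.0544  2.4012]
pos [ 0.4401 -0.1586  0.1282] th 75.1 -> tr [ 4.93 33.66 -1.18] turn -0.33
0.11 7 x 0.3925689113931599 0.41927708189822244 y -0.1653184812886367 -0.15826100945260457
0.115 77 x 0.3907824660971866 0.47061308535170343 y -0.1814475773440304 -0.1457430350157315
0.12 136 x 0.3897234407488854 0.4725087585066607 y -0.18150759028670926 -0.13689928258964745
0.125 34 x 0.3960421012114837 0.47010462712039686 y -0.18102412558115666 -0.1548704718799817
0.13 75 x 0.39328340615481594 0.4710535328940643 y -0.18273778327591583 -0.13916319694045665
0.135 51 x 0.3951194904457776 0.47042928004064016 y -0.18147541808441137 -0.15591256577646928
0.14 83 x 0.395524182424002 0.4711935122610912 y -0.18489759396439442 -0.15759994246759346
0.145 116 x 0.3948659892463423 0.4754281186808687 y -0.1848183481010367 -0.1370390789595487
0.15 151 x 0.3988549453178466 0.47398793407459555 y -0.18575771073693315 -0.14203440628330466
0.155 24 x 0.4200321755947218 0.47299336045385226 y -0.18770620544486172 -0.16354897832765725
0.16 17 x 0.42141306435900017 0.43936596040792053 y -0.18585292161259592 -0.1706487398507015
0.165 8 x 0.4239011812629907 0.4347217008531264 y -0.1872447034094764 -0.1794833986288561
0.175 10 x 0.4125468808239741 0.43337571869218827 y -0.20284601121759427 -0.17534392104736762
0.18 29 x 0.4127931802745328 0.4348412190402628 y -0.20494935989184948 -0.19432436029583966
0.185 29 x 0.411947638109849 0.4345102047948662 y -0.20623754265877792 -0.1413085620554574
0.19 10 x 0.4122243912479602 0.45106598769400225 y -0.2069185857964294 -0.14016245399343252
0.195 20 x 0.4116905343524225 0.45171994959171863 y -0.20631064566661772 -0.14636662396664135
```

Held level. I'll lift higher to clear the mug, then carry it over the box.

arm_command(
  translation=[
    [0,0,-3.5],
    [0,0,-6.5],
    [0.5,3.4,-6.5],
    [1.0,6.8,-6.5],
    [1.5,10.2,-6.5],
  ],
  turn=[0,0,0,0,0],
  hand=[1,1,1,1,1],
)

```text
clock: 10.9
eef_pos: [0.4492, -0.0546, 0.1872]
tool_rot: [0.131, 0.991, -0.0, 0.001]
ft_force: [1.1, -0.1, -1.7]
grip_width: 0.027
```

arm_command(
  translation=[
    [0.5,3.6,0],
    [1.05,7.2,0],
    [1.6,10.8,0],
    [2.1,14.4,0],
    [2.6,18,0],
  ],
  turn=[-0.06,-0.13,-0.2,-0.27,-0.33],
  hand=[1,1,1,1,1],
)

```text
clock: 11.32
eef_pos: [0.4697, 0.1272, 0.1864]
tool_rot: [-0.037, 0.999, -0.0, 0.0]
ft_force: [0.5, 1.0, -1.3]
grip_width: 0.0271
```

```bash
python3 - <<'E'
from h import *
cam('side');go([.479,.1785,.09],94);print(get_obs()['grip_width'])
E
```

```text
pos [0.4708 0.1336 0.1864] th 94.66 -> tr [-1.18  4.41  9.64] turn 0.012
0.02702623447100332
```

arm_command(
  translation=[
    [-0.6,2.4,0],
    [-1.1,4.4,1],
    [-1.1,4.4,4],
    [-1.1,4.4,7],
    [-1.1,4.4,9.6],
  ],
  turn=[0.01,0.01,0.01,0.01,0.01],
  hand=[1,1,1,1,1],
)

```text
clock: 11.78
eef_pos: [0.4774, 0.1704, 0.0889]
tool_rot: [-0.03, 1.0, -0.0, -0.0]
ft_force: [-0.2, -0.5, -1.0]
grip_width: 0.027
```

```bash
python3 - <<'E'
from h import *
a,d=cam('side','s7');go([.479,.1785,.013],94);print(get_obs()['ft_force'])
cv2.imwrite('pics/v7.png',cv2.resize(a[90:210,200:340],(700,600))[:,:,::-1])
E
```

```text
pos [0.4737 0.1689 0.0838] th 93.47 -> tr [-0.59  0.93  7.08] turn -0.009
[-0.96321661  0.17322037 -5.12272436]
```

View pics/v7.png

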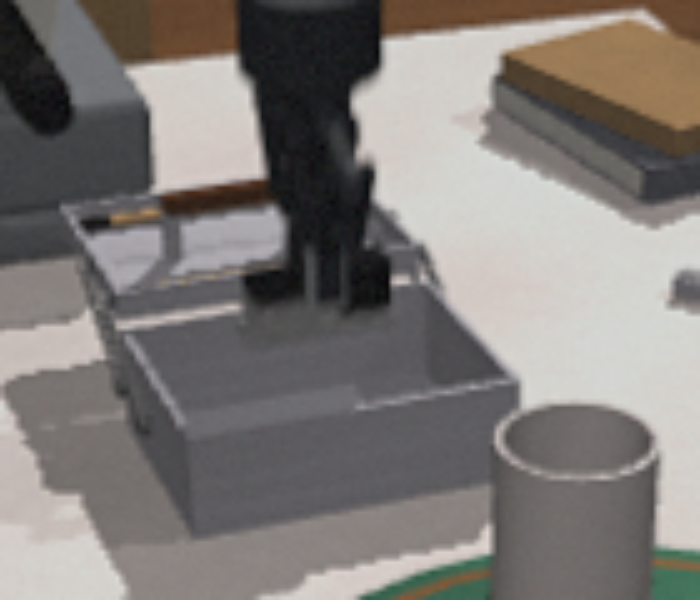

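arm_command(
  translation=[
    [-0.3,0.5,1.5],
    [-0.3,0.5,3.5],
    [-0.3,0.5,5],
    [-0.3,0.5,6],
    [-0.3,0.5,6.5],
  ],
  turn=[0,0,0,0,0],
  hand=[1,1,1,1,1],
)

```text
clock: 12.25
eef_pos: [0.4798, 0.1749, 0.0246]
tool_rot: [-0.03, 1.0, -0.0, -0.001]
ft_force: [0.0, 0.6, -1.0]
grip_width: 0.0269
```

arm_command(
  translation=[
    [0,0,0.1],
    [0,0,0.2],
    [0,0,0.3],
  ],
  turn=[0,0,0],
  hand=[1,1,1],
)

```text
clock: 12.5
eef_pos: [0.4815, 0.1757, 0.0236]
tool_rot: [-0.03, 1.0, 0.0, 0.001]
ft_force: [-0.1, 0.5, 0.2]
grip_width: 0.0268
```

arm_command(
  translation=[
    [0,0,0.3],
    [0,0,0.6],
    [0,0,0.6],
    [0,0,0.6],
  ],
  turn=[0,0,0,0],
  hand=[1,1,1,1],
)

```text
clock: 12.83
eef_pos: [0.4805, 0.1755, 0.0166]
tool_rot: [-0.03, 1.0, -0.0, -0.0]
ft_force: [0.1, 0.1, -0.8]
grip_width: 0.0267
```

arm_command(
  translation=[
    [0,0,0.15],
    [0,0,0.3],
    [0,0,0.3],
  ],
  turn=[0,0,0],
  hand=[1,1,1],
)

```text
clock: 13.08
eef_pos: [0.4804, 0.1754, 0.0134]
tool_rot: [-0.03, 1.0, -0.0, -0.0]
ft_force: [-0.6, -0.9, -0.6]
grip_width: 0.0269
```

arm_command(
  translation=[
    [0,0,0.1],
    [0,0,0.2],
    [0,0,0.2],
  ],
  turn=[0,0,0],
  hand=[1,1,1],
)

```text
clock: 13.33
eef_pos: [0.4804, 0.1754, 0.0114]
tool_rot: [-0.03, 1.0, -0.0, -0.0]
ft_force: [-0.3, -1.3, -0.4]
grip_width: 0.0267
```

arm_command(
  translation=[
    [0,0,0.05],
    [0,0,0.1],
    [0,0,0.1],
  ],
  turn=[0,0,0],
  hand=[1,1,1],
)

```text
clock: 13.58
eef_pos: [0.4806, 0.1755, 0.0107]
tool_rot: [-0.03, 1.0, 0.0, 0.0]
ft_force: [-0.8, -0.3, -0.4]
grip_width: 0.0267
```

arm_command(
  translation=[
    [0,0,0.1],
    [0,0,0.1],
    [0,0,0.1],
  ],
  turn=[0,0,0],
  hand=[1,1,1],
)

```text
clock: 13.83
eef_pos: [0.4806, 0.1755, 0.0107]
tool_rot: [-0.03, 1.0, 0.0, 0.0]
ft_force: [-3.1, -0.6, 8.2]
grip_width: 0.0266
```

arm_command(
  translation=[
    [0,0,0.1],
    [0,0,0.1],
    [0,0,0.1],
  ],
  turn=[0,0,0],
  hand=[1,1,1],
)

```text
clock: 14.08
eef_pos: [0.4806, 0.1755, 0.0107]
tool_rot: [-0.03, 1.0, 0.0, 0.0]
ft_force: [-5.6, -2.0, 15.0]
grip_width: 0.0268
```

Contact with the floor. Release, opening to about 50 mm, and rise straight up.

arm_command(
  translation=[
    [0,0,-0.1],
    [0,0,-0.1],
    [0,0,-0.1],
    [0,0,-0.1],
    [0,0,-0.1],
  ],
  turn=[0,0,0,0,0],
  hand=[1,0.6,0.4,0.4,0.4],
)

```text
clock: 14.5
eef_pos: [0.4806, 0.1755, 0.0093]
tool_rot: [-0.03, 1.0, -0.0, -0.0]
ft_force: [-0.5, 0.2, 0.4]
grip_width: 0.0515
```

arm_command(
  translation=[
    [0,0,-1],
    [0,0,-4],
    [0,0,-8],
    [0,0,-12],
    [0,0,-15.5],
  ],
  turn=[0,0,0,0,0],
  hand=[0.4,0.4,0.4,0.4,0.4],
)

```text
clock: 14.92
eef_pos: [0.4807, 0.1755, 0.1676]
tool_rot: [-0.03, 1.0, 0.0, 0.001]
ft_force: [1.1, 0.6, -0.1]
grip_width: 0.0511
```

```bash
python3 - <<'E'
from h import *
np.set_printoptions(precision=4,suppress=True)
a,d=cam('side','s8');w=cloud('side',d)
go([.468,.326,.166],94)
g=a.astype(int).sum(2)
m=(g<110)&(np.abs(w[...,0]-.48)<.09)&(np.abs(w[...,1]-.177)<.06)&(w[...,2]<.06)
q=w[m];print(len(q),q.min(0),q.max(0),q.mean(0))
cv2.imwrite('pics/v8.png',cv2.resize(a[60:210,200:340],(560,600))[:,:,::-1])
E
```

```text
pos [0.4848 0.177  0.175 ] th 93.45 -> tr [ 0.78 14.97  0.9 ] turn -0.01
111 [0.4406 0.1581 0.0354] [0.5195 0.188  0.0441] [0.481  0.1721 0.0399]
```

View pics/v8.png

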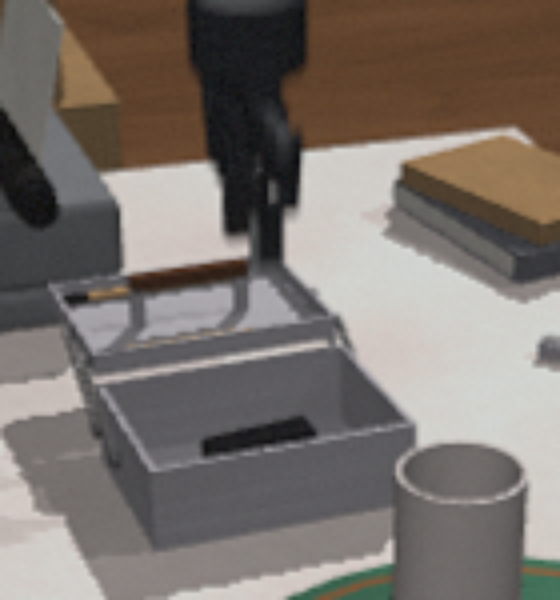

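Stapler stands level at mid-compartment. Back to the handle.

arm_command(
  translation=[
    [0.1,3.8,0],
    [0.2,7.6,0],
    [0.3,11.4,0],
    [0.4,15.1,0],
    [0.4,15.1,0],
  ],
  turn=[-0.01,-0.01,-0.01,-0.01,-0.01],
  hand=[0.4,0.4,0.4,0.4,0.4],
)

```text
clock: 15.38
eef_pos: [0.4668, 0.3322, 0.1648]
tool_rot: [-0.038, 0.999, 0.002, 0.001]
ft_force: [0.4, -0.3, 0.6]
grip_width: 0.0513
```

arm_command(
  translation=[
    [0,0,0],
    [0,0,0],
    [0,0,1.5],
    [0,0,3],
    [0,0,3.5],
  ],
  turn=[0,0,0,0,0],
  hand=[0.4,0.4,0.4,0.4,0.4],
)

```text
clock: 15.8
eef_pos: [0.4667, 0.3235, 0.1278]
tool_rot: [-0.034, 0.999, -0.001, -0.001]
ft_force: [-0.1, -1.1, -0.9]
grip_width: 0.051
```

arm_command(
  translation=[
    [0,0,0],
    [0,0,0],
  ],
  turn=[0,0],
  hand=[0.4,0.4],
)

```text
clock: 15.97
eef_pos: [0.4677, 0.3248, 0.1299]
tool_rot: [-0.034, 0.999, -0.0, -0.0]
ft_force: [0.8, 0.9, -0.0]
grip_width: 0.0509
```

```bash
python3 - <<'E'
from h import *
go([.467,.326,.0755],94)
E
```

```text
pos [0.4677 0.3248 0.1299] th 93.93 -> tr [0.07 0.12 5.44] turn -0.001
```

arm_command(
  translation=[
    [0,0.1,1.5],
    [0,0.1,3],
    [0,0.1,4.5],
    [0,0.1,5.3],
    [0,0.1,5.4],
  ],
  turn=[0,0,0,0,0],
  hand=[0.4,0.4,0.4,0.4,0.4],
)

```text
clock: 16.38
eef_pos: [0.4669, 0.3261, 0.0747]
tool_rot: [-0.035, 0.999, -0.001, -0.001]
ft_force: [-0.0, -1.0, 0.5]
grip_width: 0.051
```

arm_command(
  translation=[
    [0,0,0],
    [0,0,0],
    [0,0,0],
    [0,0,0],
    [0,0,0],
  ],
  turn=[0,0,0,0,0],
  hand=[0.6,0.8,1,1,1],
)

```text
clock: 16.8
eef_pos: [0.4681, 0.3294, 0.0773]
tool_rot: [-0.035, 0.999, 0.003, 0.001]
ft_force: [-0.0, 4.5, 1.5]
grip_width: 0.0102
```

arm_command(
  translation=[
    [0,-0.3,-0.5],
    [0,-0.66,-0.98],
    [0,-1.04,-1.43],
    [0,-1.46,-1.86],
    [0,-1.9,-2.26],
  ],
  turn=[0,0,0,0,0],
  hand=[1,1,1,1,1],
)

```text
clock: 17.22
eef_pos: [0.4693, 0.3107, 0.0996]
tool_rot: [-0.036, 0.999, 0.003, 0.001]
ft_force: [-0.4, 5.9, -0.8]
grip_width: 0.0106
```

arm_command(
  translation=[
    [0,-0.96,-0.7],
    [0,-2.0,-1.25],
    [0,-3.12,-1.66],
    [0,-4.28,-1.91],
    [0,-5.46,-1.99],
  ],
  turn=[0,0,0,0,0],
  hand=[1,1,1,1,1],
)

```text
clock: 17.63
eef_pos: [0.4727, 0.2551, 0.1196]
tool_rot: [-0.036, 0.999, 0.002, 0.001]
ft_force: [-2.2, 4.5, -3.0]
grip_width: 0.0107
```

arm_command(
  translation=[
    [0,-1.18,0.08],
    [0,-2.34,0.33],
    [0,-3.46,0.74],
    [0,-4.5,1.29],
    [0,-5.46,1.99],
  ],
  turn=[0,0,0,0,0],
  hand=[1,1,1,1,1],
)

```text
clock: 18.05
eef_pos: [0.4761, 0.1986, 0.0974]
tool_rot: [-0.035, 0.999, 0.001, -0.0]
ft_force: [-1.1, 8.4, -5.1]
grip_width: 0.0105
```

arm_command(
  translation=[
    [0,-0.44,0.4],
    [0,-0.86,0.83],
    [0,-1.24,1.28],
    [0,-1.6,1.76],
    [0,-1.95,2.35],
  ],
  turn=[0,0,0,0,0],
  hand=[1,1,1,1,1],
)

```text
clock: 18.47
eef_pos: [0.4777, 0.1825, 0.0762]
tool_rot: [-0.036, 0.999, 0.004, -0.0]
ft_force: [-21.3, 13.6, 56.8]
grip_width: 0.0108
```

The handle is back at its original grasp position, pressing against the home stop. Ease off, release and rise.

arm_command(
  translation=[
    [0,0.05,-0.2],
    [0,0.05,-0.2],
    [0,0.05,-0.2],
    [0,0.05,-0.2],
    [0,0.05,-0.2],
  ],
  turn=[0,0,0,0,0],
  hand=[1,1,0.5,0.4,0.4],
)

```text
clock: 18.88
eef_pos: [0.4778, 0.1786, 0.0761]
tool_rot: [-0.035, 0.999, -0.001, -0.0]
ft_force: [0.4, -0.6, -0.3]
grip_width: 0.0463
```

arm_command(
  translation=[
    [0,0,0],
    [0,0,-2],
    [0,0,-5],
    [0,0,-8.5],
    [0,0,-12],
  ],
  turn=[0,0,0,0,0],
  hand=[0.4,0.4,0.4,0.4,0.4],
)

```text
clock: 19.3
eef_pos: [0.4772, 0.179, 0.1972]
tool_rot: [-0.035, 0.999, -0.001, -0.001]
ft_force: [1.1, 0.6, -0.4]
grip_width: 0.0514
```

arm_command(
  translation=[
    [0,3.5,0],
    [0,7,0],
    [0,10.5,0],
    [0,14,0],
    [0,17,0],
  ],
  turn=[0,0,0,0,0],
  hand=[0.4,0.4,0.4,0.4,0.4],
)

```text
clock: 19.72
eef_pos: [0.466, 0.351, 0.1965]
tool_rot: [-0.035, 0.999, -0.0, 0.0]
ft_force: [0.0, 0.4, 0.6]
grip_width: 0.0512
```

```bash
python3 - <<'E'
from h import *
np.set_printoptions(precision=4,suppress=True)
def f(w):
    q=w[(np.abs(w[...,0]-.4787)<.05)&(np.abs(w[...,1]-.181)<.03)&(w[...,2]>.09)&(w[...,2]<.115)];return len(q),q.mean(0),np.percentile(q,[2,98],axis=0)
a,d=cam('side','s9');print('now',f(cloud('side',d)));print('start',f(np.load('side0.npy')))
b,e=cam('top','t9')
w=cloud('side',d);s=np.load('side0.npy')
v,u=np.indices(d.shape)
m=(u>228)&(u<310)&(v>135)&(v<200);print('median |dz|,dy over box',np.nanmedian(np.abs(w-s)[m],axis=0), np.nanmean((w-s)[m],axis=0),'pix diff',np.abs(cv2.GaussianBlur(a,(5,5),0).astype(int)-cv2.GaussianBlur(cv2.imread('pics/side0.png')[:,:,::-1],(5,5),0))[m].mean())
cv2.imwrite('pics/v9.png',np.vstack([cv2.resize(a[100:290,170:420],(750,570))])[:,:,::-1]);print(get_obs()['ft_force'],get_obs()['clock'])
E
```

```text
now (180, array([0.4774, 0.1788, 0.1003]), array([[0.4335, 0.1726, 0.0916],
       [0.5226, 0.1885, 0.1064]]))
start (185, array([0.4765, 0.1785, 0.1003]), array([[0.4331, 0.1712, 0.0908],
       [0.5234, 0.1858, 0.1063]]))
median |dz|,dy over box [0.0006 0.0022 0.0012] [ 0.      0.0001 -0.    ] pix diff 1.92065329218107
[ 1.0379 -0.7529 -0.1971] 19.8167
```

View pics/v9.png

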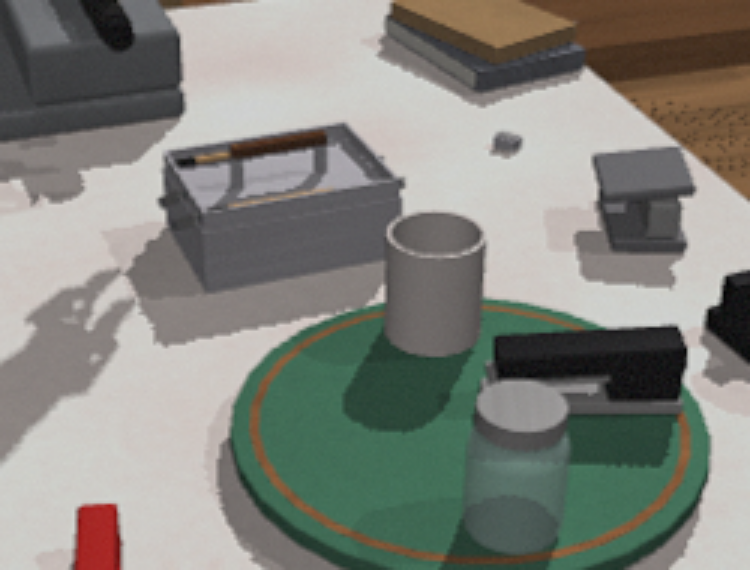

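The tray is home: handle height is unchanged (0.1003 before and after) and the box region matches the starting image. Nothing else has moved. Handing in.

```bash
python3 -c "
from workcell import *
job_done();print(get_obs()['clock'])"
```

```text
the job is handed in; nothing more can be done
the job is handed in; nothing more can be done
```

The job is done and handed in at about 20 s of the 70 s allowed. I swung the tray fully out by its handle and stood the short black stapler on its base in the middle of the compartment. Then I swung the tray back until it met its home stop.

**Last checks:**
- **Tray:** it is home. The handle is back where it started, within about 1 mm in the side camera's depth.
- **Short stapler:** it stood level in the compartment when I last saw it, before the tray closed over it.
- **Everything else:** the long stapler, mug and jar look unmoved in the side picture. The gripper is clear of everything.

**What failed or disagreed:**
- **First grasp missed:** the gripper closed on nothing just above the handle. The camera showed the tool about 22 mm higher than its position reading, so I corrected all later heights for that.
- **Force at the home stop:** the wrist force reached about 57 N vertically when the tray met the stop. That is under the 120 N limit, and I eased off before letting go.

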